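# Clamp the transport pot shut

## Robot

A 6-joint arm with a two-finger parallel gripper is mounted at the origin on the work surface. World frame = base frame: x ahead of the robot, y to its left, z up, the work surface at z = 0. Lengths are in m, angles in rad, forces in N, time in s.
With the tool pointing down it reaches from about 0.225 to 0.875 m from the base axis. Payload 3.4 kg.
Tool frame: the origin (TCP) lies midway between the tips of the shut fingers; the grasp point (between the pads) lies 19 mm behind it; z points along the fingers, y is the line along which they close (so a half turn about z gives the same grasp; the last joint's range is limited). The gripper opens to 85 mm and grips with 20 to 120 N. Pads are 22 mm wide; open, the fingers measure 114 mm over their backs; the gripper's body (76 mm by 85 mm) begins 54 mm behind the grasp point. The pads swing forward as they close: fully open they stand 13 mm farther back than shut.
Start: joints at [-1.386, 0.276, 1.505, -0, 1.361, -0.121], TCP at [0.173, -0.548, 0.231] pointing down, gripper open.
Joint ranges: [-2.89, 2.89], [-0.75, 2.08], [0.22, 2.7], [-1.18, 4.32], [0.11, 2.71], [-2.7, 2.7]. Speed limits (rad/s): [2.57, 2.57, 3.14, 3.14, 3.14, 3.14].

## Interface

Orientations are given as a unit quaternion [w, x, y, z].
In Python, from rig import * gives the robot as it stands.
- The arm moves only by the tool apply_moves, never from a script. Its argument "steps" is one flat list of numbers, 4 for each row, row after row: the shift along the world's x, y, z in cm, then the turn about the world's z in degrees. A call has 1 to 8 rows; each row is the pose to reach, as a shift and turn from the pose commanded when the call began; what a row does not reach only later rows make up. A row lasts 1/12 s, in which the tool goes at most 41.7 mm and 7.16 degrees, less where a joint would pass 70% of its speed; a pose out of reach is approached as far as the arm can. A call with a gripper value outside its range is refused whole. "jaw" is the closure in counts, from 0 (fully open) to 255 (shut), set as the call begins (left out, the last holds). The fingers move at their own pace and stop on an object; "newtons" is the grip in N (left out, the last holds). Time passes only in rows, so rows that repeat a pose let the fingers close. It gives the time, the measured TCP pose, the force, the opening and the grip force at its end, in the units of the state.
- get_state(): the state, without advancing time (a new reading comes with each control period).
- get_image(name): name is "scene" or "top"; returns the picture (420x560x3 uint8, red, green, blue); there is no depth.
- calibration(name): a dict with "fx", "fy", "cx", "cy" (pixels), "xyz" and "rotation" of the camera in the world. Camera axes: x right, y up, looking along -z (the intrinsics and any distortion apply to the point x, -y, -z); pixel columns grow to the right and rows downward; lengths in m; the calibration is good to about 2 mm. A picture is of the moment at which its call begins. calibration takes no time and is no camera call.
- sign_off(): hands the job in; it is judged then, once.
The state is a dict: "clock": time; "qpos": joint angles; "qd": joint speeds; "effort": joint torques, N m; "position": TCP position; "ee_rot": TCP orientation; "contact_force": force on the tool from outside, world axes, zero at the start; "moment": the same for the moment, N m; "width": finger opening in m; "gripper_force": force on a finger pad.
Only numpy, scipy, OpenCV 4.12 (cv2) and the standard library are available. Lean on these libraries where they do the work, as an engineer would, in place of code of your own. Each camera call takes 0.05 s, during which the arm holds its last target. There are 200 camera calls.

## Task

Close the clamp of the lidded steel pot: swing the upright clamp strap over until it lies flat across the lid, then push the cam lever fully down over the strap's end. Only push, with closed fingertips or the outside of the fingers: do not pinch or lift anything, leave the lid seated, and leave the bowl, shaker and bottle where they stand. Finish with the robot clear of everything.

Things in the scene. Friction and masses are not known exactly. Their poses are not given: they have to be found in the camera images.
- pot: Round stainless pot, 140 mm across, rim 85 mm high, fixed to the worktop by a flange 176 mm across, 6 mm high. Origin: centre of its underside on the worktop; z up. Its own y axis points from the pot's middle to the strap hinge; the cam lever's bracket is on the opposite (-y) side. Wire side loops reach 96 mm out along +x and -x at 58 mm height.
- strap_hinge (a point): Axis of the strap's hinge, at (0, 83, 93) mm in the pot's frame; the axis is parallel to the pot's x axis.
- strap_end (a point): Free end of the clamp strap, mid-thickness. The strap is a straight flat steel bar 24 mm wide (along pot x), 5 mm thick, 183 mm from hinge axis to end.
- strap (a joint): Angle of the strap, rad: 0 = flat across the lid (stop), pointing to pot -y; 1.57 = upright; it starts at 1.75 to 2.05, leaning outward (away from the lid, to pot +y), stop at 2.2. A stiff hinge: it stays where it is left; 2 to 4 N near the end moves it.
- lever_pivot (a point): Pivot of the cam lever, at (-45, -90, 103) mm in the pot's frame; its axis is parallel to the pot's y axis.
- lever_end (a point): Outer end of the cam lever, centre of its section. The lever is 85 mm long from pivot to end: a steel bar 10 mm thick, 12 mm wide, then from 41 mm on a black grip 14 mm thick, 16 mm wide (width along pot y).
- lever (a joint): Angle of the cam lever, rad: 0 = upright (stop), grows as it is pushed over towards pot +x and down; 1.571 = level (stop), lying across the end of the closed strap, its grip reaching beyond the strap, top of the grip 110 mm high. Starts at 0.03 to 0.3. A stiff pivot: it stays where it is left; about 3 N at the grip moves it.
- lid: Loose flat round aluminium lid, 142 mm across, 0.3 kg, seated on the rim by a 10 mm deep plug; its top is 89 mm above the worktop. Origin: centre of the plate's underside, at the rim. A small black knob, 20 mm across, rises to 109 mm height, 46 mm off centre on the pot's +x side, beside the strap. Leave it seated.
- bottle: Dark sauce bottle, 56 mm across, 170 mm high, standing; origin at the centre of its base. Bystander.
- shaker: Glass jar with a steel cap, 48 mm across, 85 mm high, standing; origin at the centre of its base. Bystander.
- bowl: Pink bowl, 124 mm across, 60 mm high, standing; origin at the centre of its base. Bystander.
Not all that is in view belongs to the job. There is more than one size of the pot; the job needs the smaller.

How it is judged:
By the outcome, as a careful person would: the job done as asked, in the order asked, and still so for the second after the job is handed in, with the robot touching nothing.
It also fails if it takes over 51 s, if anything falls off the work surface, if the arm or the gripper's body presses on something with over 40 N, if the wrist force passes 120 N, or if a joint passes its speed limit or range.

## Working session

There is one attempt and no reset: what is moved stays moved. The work goes in short steps, Python scripts to look and compute and a tool call to move; the robot and the scene stay as the last step left them, time stands still between calls to the robot, and variables do not carry over. Pictures are saved under pics/ and viewed, at most 10 in all, crops included, and the job is handed in when it is done.

Besides the shell and the picture viewer there is one more tool, called after ">>>" as name(argument=value, ...), one argument or row to a line, values as JSON. apply_moves: Moves the arm, as the interface text tells. Its arguments: {"type":"object","properties":{"steps":{"type":"array","items":{"type":"number"}},"jaw":{"type":"number"},"newtons":{"type":"number"}},"required":["steps"]}

```bash
mkdir -p pics
python3 - <<'E'
from rig import *
import cv2,numpy as np
for n in("scene","top"):
    im=get_image(n);cv2.imwrite(f"pics/{n}0.png",im[:,:,::-1]);c=calibration(n);print(n,c)
print(get_state())
E
```

```text
scene {'fx': 405.27850188148716, 'fy': 405.27850188148716, 'cx': 274.2367552374032, 'cy': 209.7419635172433, 'xyz': array([ 1.05090595, -0.14576358,  0.90594601]), 'rotation': array([0.77378235, 0.23844101, 0.17325544, 0.56070431])}
top {'fx': 476.2309242345385, 'fy': 476.2309242345385, 'cx': 277.0606616161001, 'cy': 212.6075078064724, 'xyz': array([ 0.45503414, -0.00842807,  1.01983567]), 'rotation': array([ 0.70707248,  0.05282027, -0.04115445, -0.70396366])}
{'clock': 0.1, 'qpos': array([-1.38602346e+00,  2.76533081e-01,  1.50596305e+00,  2.77972037e-05,
        1.36072142e+00, -1.21006397e-01]), 'qd': array([ 1.55279475e-03, -2.64089544e-03, -3.91581697e-03, -1.12069941e-03,
        6.22262111e-05, -9.47458253e-04]), 'effort': array([ 1.03769577e-03, -4.17700052e+01, -2.46405244e+01, -2.67954056e-04,
        5.85230417e-03, -6.93360377e-06]), 'position': array([ 0.17301266, -0.54787688,  0.23054279]), 'ee_rot': array([-8.12472132e-04,  9.88335246e-01,  1.52291763e-01, -1.23154248e-05]), 'contact_force': array([ 0.27291638, -0.11982597,  0.64242183]), 'moment': array([0.00120028, 0.05860176, 0.0266353 ]), 'gripper_force': 0.0, 'width': 0.08543296747246196}
```

View pics/scene0.png

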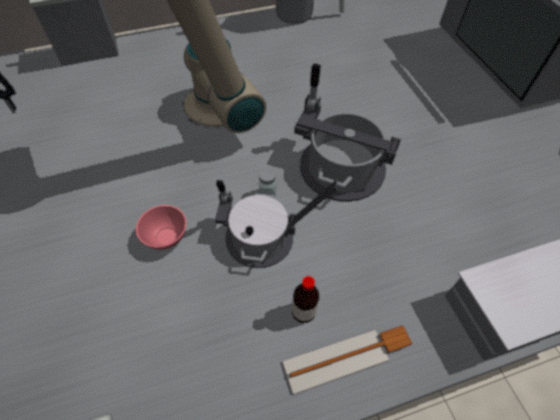

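View pics/top0.png

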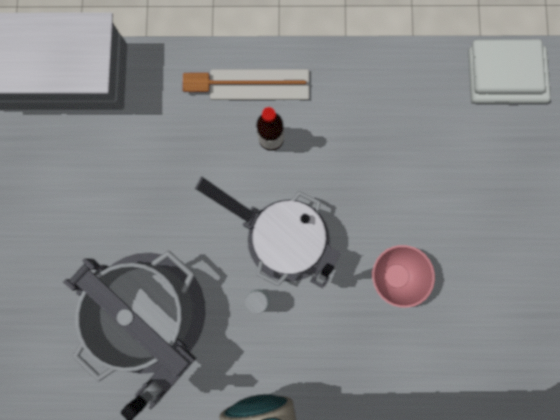

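```bash
cat > h.py <<'E'
import numpy as np,cv2
from rig import *
from scipy.spatial.transform import Rotation as R
def cam(n):
    c=calibration(n);q=c["rotation"];return c,R.from_quat([q[1],q[2],q[3],q[0]])
def ray(n,u,v):
    c,r=cam(n);return c["xyz"],r.apply([(u-c["cx"])/c["fx"],-(v-c["cy"])/c["fy"],-1])
def onz(n,u,v,z):
    o,d=ray(n,u,v);return o+d*(z-o[2])/d[2]
def proj(n,p):
    c,r=cam(n);x=r.inv().apply(np.asarray(p)-c["xyz"])
    return np.array([c["cx"]+c["fx"]*x[0]/-x[2],c["cy"]-c["fy"]*x[1]/-x[2]])
def tri(a,b):
    o1,d1=ray("top",*a);o2,d2=ray("scene",*b)
    s=np.linalg.lstsq(np.c_[d1,-d2],o2-o1,rcond=None)[0]
    p,q=o1+d1*s[0],o2+d2*s[1];return (p+q)/2,np.linalg.norm(p-q)
E
python3 - <<'E'
from h import *
t=cv2.imread("pics/top0.png");s=cv2.imread("pics/scene0.png")
# bright lid
g=cv2.cvtColor(t,6)
m=((g>135)*255).astype('uint8')[190:285,240:340]
cs,_=cv2.findContours(m,0,2);c=max(cs,key=cv2.contourArea)
print(cv2.contourArea(c),cv2.minEnclosingCircle(c),cv2.fitEllipse(cv2.convexHull(c)))
for k,(im,x,y,w,h) in {"t":(t,180,165,180,140),"s":(s,200,160,150,110)}.items():
    cv2.imwrite(f"pics/c{k}.png",cv2.resize(im[y:y+h,x:x+w],None,fx=4,fy=4,interpolation=2))
for p in[(289,237),(305,218)]: print(onz("top",*p,.089))
E
```

```text
4774.0 ((37.55479431152344, 35.55479431152344), 51.71572494506836) ((41.455684661865234, 33.069427490234375), (79.35053253173828, 105.60547637939453), 150.59751892089844)
[ 0.53143807 -0.0163377   0.089     ]
[ 0.56902617 -0.04772649  0.089     ]
```

View pics/ct.png

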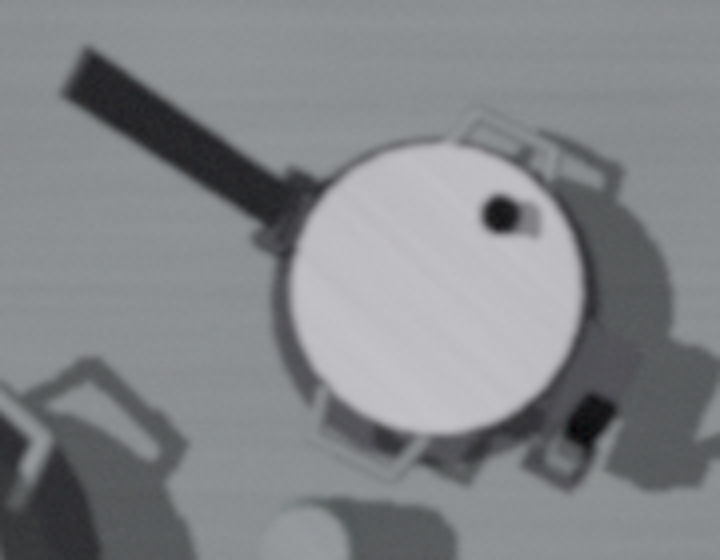

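View pics/cs.png

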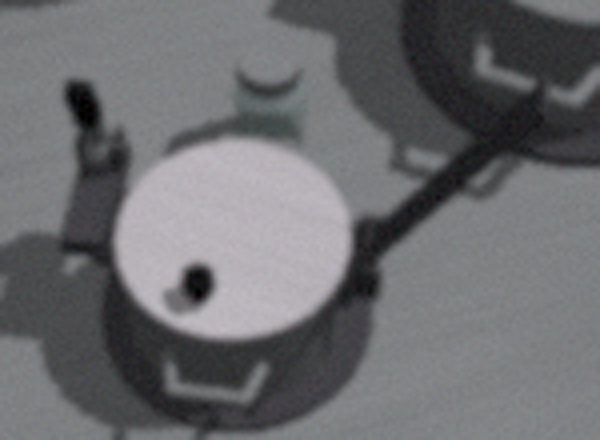

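Run:
```python
from h import *
T=lambda u,v:((u+.5)/4-.5+180,(v+.5)/4-.5+165)
S=lambda u,v:((u+.5)/4-.5+200,(v+.5)/4-.5+160)
c=onz("top",*T(437,288.5),.089);c2=onz("scene",*S(232.5,238),.089);k=onz("top",*T(501,213),.109);print("c",c,c2,"knob",k)
se,e=tri(T(74,71),S(537,105));print("strapend",se,e)
le,e2=tri(T(600,408),S(80,90));print("leverend",le,e2)
d1=np.degrees(np.arctan2(*(k-c)[1::-1]));d2=np.degrees(np.arctan2(*(se-c)[1::-1]))-90;print("yaw",d1,d2,np.linalg.norm((k-c)[:2]))
for a in(d1,d2,(d1+d2)/2):
    Rz=R.from_euler('z',a,degrees=True);b=Rz.inv()
    o=np.r_[c[:2],0];s=b.apply(se-o);l=b.apply(le-o)
    print(a,"strap",s,np.arctan2(s[2]-.093,83e-3-s[1]),np.hypot(s[2]-.093,83e-3-s[1]),"lev",l,np.arctan2(l[0]+.045,l[2]-.103))
a=d2;Rz=R.from_euler('z',a,degrees=True)
for n,p in dict(hinge=(0,83,93),send0=(0,-100,93),lp=(-45,-90,103),ldown=(40,-90,103)).items(): print(n,o+Rz.apply(np.array(p)/1e3))
for n,uv,z in(("shaker",(256,303),.085),("bowl",(403,276),.06)): print(n,onz("top",*uv,z))
print("bottle",onz("top",269,114,.17))
```

```text
c [ 0.5319276  -0.01609194  0.089     ] [ 0.53500638 -0.01913311  0.089     ] knob [ 0.56681852 -0.04664222  0.109     ]
strapend [0.60705601 0.13154627 0.24851993] 0.007764528996582919
leverend [ 0.4722065  -0.08665332  0.18332698] 0.00045508662071950303
yaw -41.205202624209484 -26.970101926368464 0.04637559514709321
-41.205202624209484 strap [-0.04073458  0.16056778  0.24851993] 2.0334548128572707 0.1737907051850229 lev [ 0.00155138 -0.09242896  0.18332698] 0.5252272982920426
-26.970101926368464 strap [-3.35834393e-19  1.65654207e-01  2.48519932e-01] 2.059301981268514 0.17611975269177157 lev [-0.02122465 -0.0899724   0.18332698] 0.28776665544626095
-34.087652275288974 strap [-0.02052546  0.16437768  0.24851993] 2.0528799340933057 0.17552428972450068 lev [-0.00991302 -0.09190893  0.18332698] 0.4118243847876746
hinge [0.56957022 0.05788126 0.093     ]
send0 [ 0.48657505 -0.10521627  0.093     ]
lp [ 0.45100436 -0.07589519  0.103     ]
ldown [ 0.52676004 -0.11444485  0.103     ]
shaker [0.40365968 0.04712454 0.085     ]
bowl [ 0.45700442 -0.24351228  0.06      ]
bottle [0.75295913 0.02188299 0.17      ]
```

>>> apply_moves(
  steps=[0.5,1,3,6,1.5,2.5,6,12,3,5,9,18,5,8,10,24,7,11,10,30,9,14,10,36,11,17,10,42,13,20.5,10,45],
  jaw=255,
)

```text
clock: 0.77
position: [0.3036, -0.3423, 0.331]
ee_rot: [0.0, 0.854, 0.52, -0.0]
contact_force: [1.3, 0.1, 0.3]
width: -0.0002
gripper_force: 0.0
```

>>> apply_moves(
  steps=[2,3.2,0,0,4,6.4,0,0,6,9.6,0,0,8,12.8,0,0,10,16,0,0,12,19,0,0,14,22,0,0,16,25.2,0,0],
)

```text
clock: 1.43
position: [0.4635, -0.0897, 0.3311]
ee_rot: [0.0, 0.855, 0.519, -0.0]
contact_force: [0.5, -0.6, 1.1]
width: 0.0002
gripper_force: 0.0
```

>>> apply_moves(
  steps=[2,3.2,0,0,4,6.4,0,0,6,9.6,0,0,8,12.8,0,0,10,16,0,0,12,19,0,0,14,22,0,0,16,25.2,0,0],
)

```text
clock: 2.1
position: [0.6236, 0.1621, 0.3307]
ee_rot: [0.0, 0.855, 0.519, -0.001]
contact_force: [0.6, -1.0, 0.5]
width: 0.0001
gripper_force: 0.0
```

>>> apply_moves(
  steps=[0,0,-3,0,0,0,-6,0,0,0,-9,0,0,0,-10,0,-0.45,-0.9,-10,0,-0.9,-1.8,-10,0],
)

```text
clock: 2.6
position: [0.614, 0.1423, 0.2315]
ee_rot: [-0.0, 0.855, 0.519, -0.0]
contact_force: [0.3, 2.9, 1.8]
width: 0.0002
gripper_force: 1.4
```

Run:
```python
from h import *
t=get_image("top");s=get_image("scene")
a=cv2.resize(t[130:310,170:350],(400,400));b=cv2.resize(s[130:260,200:330],(400,400))
cv2.imwrite("pics/p1.png",np.hstack([a,b])[:,:,::-1])
```

```text
(no output)
```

View pics/p1.png

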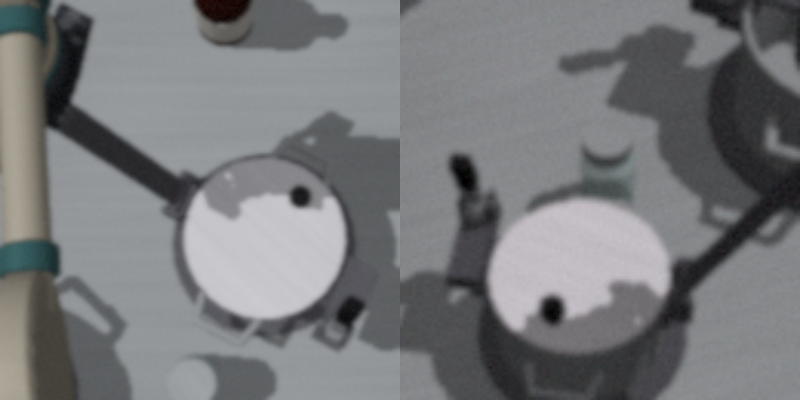

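>>> apply_moves(
  steps=[-0.7,-1.35,0,0,-1.35,-2.7,0,0,-2.05,-4,0,0,-2.7,-5.35,0,0,-3.4,-6.7,0,0,-3.75,-7.4,0,0,-4.6,-9,-0.6,0,-5.4,-10.6,-1.2,0],
)

```text
clock: 3.37
position: [0.5602, 0.0352, 0.2214]
ee_rot: [0.001, 0.855, 0.519, 0.002]
contact_force: [-0.0, 1.3, 1.5]
width: -0.0002
gripper_force: 1.0
```

>>> apply_moves(
  steps=[-0.6,-1.15,-1,0,-1.2,-2.3,-2.2,0,-1.6,-3.15,-3.4,0,-2.05,-4,-4.7,0,-2.35,-4.6,-6,0,-2.6,-5.1,-7.4,0,-2.75,-5.4,-8.7,0,-2.85,-5.6,-10,0],
)

```text
clock: 4.03
position: [0.5305, -0.0215, 0.1198]
ee_rot: [0.001, 0.855, 0.519, -0.0]
contact_force: [-0.2, -1.0, 1.9]
width: 0.0003
gripper_force: 1.1
```

>>> apply_moves(
  steps=[0,0,-0.8,0,0,0,-1.6,0,0,0,-2.2,0,0,0,-2.4,0,0,0,-2.5,0,0,0,-2.5,0],
)

```text
clock: 4.53
position: [0.531, -0.0199, 0.0955]
ee_rot: [0.0, 0.855, 0.519, -0.001]
contact_force: [-3.5, -3.1, 8.9]
width: 0.0
gripper_force: 4.0
```

>>> apply_moves(
  steps=[0,0,3,0,0,0,6.5,0,0,0,10,0,0,0,13.5,0,-2.5,-1,15.5,0,-6,-2.4,15.5,0,-9,-3.6,15.5,0,-10.2,-4.3,15.5,0],
)

```text
clock: 5.2
position: [0.4259, -0.0623, 0.2498]
ee_rot: [-0.0, 0.855, 0.519, -0.001]
contact_force: [0.3, 0.7, -0.6]
width: -0.0003
gripper_force: 0.0
```

Run:
```python
from h import *
t=get_image("top");s=get_image("scene")
a=cv2.resize(t[180:310,220:350],(400,400));b=cv2.resize(s[150:260,200:310],(400,400))
cv2.imwrite("pics/p2.png",np.hstack([a,b])[:,:,::-1]);print(get_state()["position"])
```

```text
[ 0.42786696 -0.06263986  0.24975358]
```

View pics/p2.png

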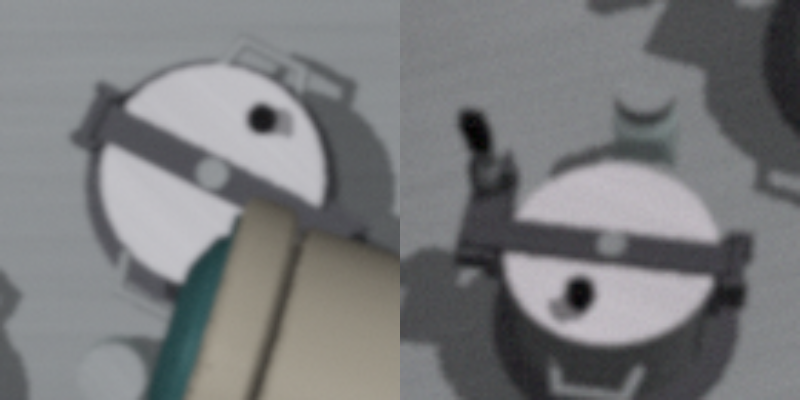

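>>> apply_moves(
  steps=[0,0,-3,0,0,0,-6,0,0,0,-8.5,0,0,0,-8.5,0,0.9,-0.45,-8.5,0,1.8,-0.9,-8.5,0,2.7,-1.35,-8.5,0],
)

```text
clock: 5.88
position: [0.4591, -0.0764, 0.1658]
ee_rot: [0.001, 0.855, 0.519, 0.001]
contact_force: [-3.0, 2.1, -0.3]
width: -0.0002
gripper_force: 1.2
```

>>> apply_moves(
  steps=[0.5,-0.4,-0.2,0,1,-0.8,-0.4,0,1.7,-1.15,-1,0,2.4,-1.5,-1.6,0,2.9,-1.8,-2.4,0,3.4,-2,-3.2,0,3.8,-2.25,-4.4,0,4.2,-2.45,-5.2,0],
)

```text
clock: 6.55
position: [0.499, -0.1006, 0.1111]
ee_rot: [-0.0, 0.855, 0.519, -0.0]
contact_force: [-1.9, 2.6, 3.1]
width: -0.0
gripper_force: 1.5
```

>>> apply_moves(
  steps=[0,0,2,0,0.8,-0.4,2,0,1.6,-0.8,2,0,1.6,-0.8,1,0,1.6,-0.8,0.3,0,1.6,-0.8,-0.2,0,1.6,-0.8,-0.4,0,1.6,-0.8,-0.4,0],
)

```text
clock: 7.22
position: [0.5137, -0.1081, 0.1096]
ee_rot: [-0.0, 0.855, 0.519, -0.001]
contact_force: [-4.2, 1.2, 15.9]
width: -0.0003
gripper_force: 7.7
```

Stopped at 0.1096 m with 16 N, which matches the level stop. I'll retreat upward and look.

>>> apply_moves(
  steps=[0,0,2,0,0,0,5,0,0,0,8.5,0,-1,-3,12,0,-3,-6,14,0,-5,-9.5,14,0,-7,-13,14,0,-9,-16.5,14,0],
)

```text
clock: 7.88
position: [0.4232, -0.2741, 0.2479]
ee_rot: [-0.0, 0.855, 0.519, -0.0]
contact_force: [0.0, 0.1, 0.3]
width: 0.0
gripper_force: 0.0
```

>>> apply_moves(
  steps=[-2,-3.3,0,0,-4,-6.5,0,0,-6,-9.8,0,0,-8,-13,0,0,-8,-13,0,0,-8,-13,0,0],
)

```text
clock: 8.38
position: [0.3431, -0.4041, 0.2467]
ee_rot: [-0.001, 0.856, 0.517, 0.0]
contact_force: [-0.7, 1.0, 0.8]
width: -0.0001
gripper_force: 0.0
```

Run:
```python
from h import *
t=get_image("top");s=get_image("scene")
a=cv2.resize(t[170:320,220:370],(400,400));b=cv2.resize(s[150:260,200:310],(400,400))
cv2.imwrite("pics/p3.png",np.hstack([a,b])[:,:,::-1]);st=get_state();print(st["position"],st["contact_force"])
```

```text
[ 0.34445873 -0.40223806  0.24723386] [ 1.45149185 -0.42785219  0.26007737]
```

View pics/p3.png

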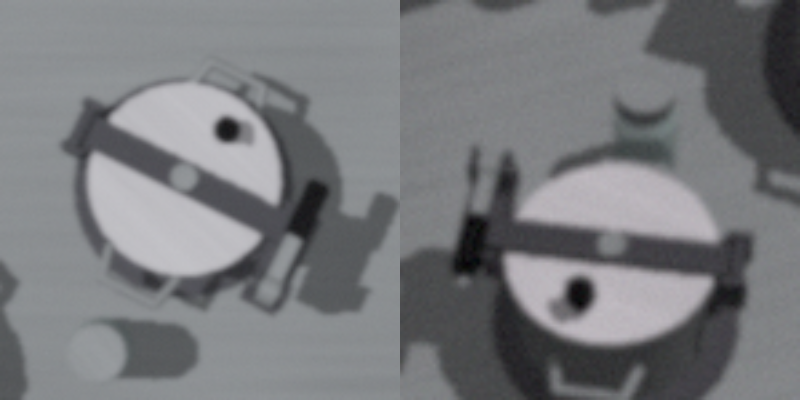

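The strap lies flat across the lid. The lever lies level over its end, with the grip at crop pixel (310,205) in the top view. The lid is seated and the shaker is undisturbed.

```bash
python3 -c "
from rig import *
print(sign_off())"
```

```text
the job is handed in; nothing more can be done
None
```

The clamp is closed: the strap lies flat across the seated lid, the cam lever is fully down over its end, the robot is clear of everything, and the job was handed in at about 8.5 s.

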